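Press the riser onto its support foot

TASK

One of the two bar supports on the bench already has its aluminium riser; the other is a bare foot with two studs. Take the riser that makes it match (the long, tall one), hold it over the bare foot and press it down onto the studs until it is fully home, flat on the foot all round, then let go. Do not let it fall, and leave the low riser and the short riser where they are.

Things in the scene. Friction and masses are not known exactly. Their poses are not given: they have to be found in the camera images.
- riser_mid (a point): Centre (half-way up) of the riser to fit: a loose aluminium block 110 mm long (x), 44 wide (y), 40 high (z), 0.35 kg, flat on top. Two square sockets in its underside, 22 mm wide, 20 deep, 32 mm either side of its middle along x; fits either way round. On the studs it catches 6 to 9 mm above the foot; a push of 6 to 18 N snaps it home, its centre then 20 mm above point foot_seat.
- foot_seat (a point): Middle of the top face of the bare foot, 30 mm above the bench; x along the foot, z up. Fixed steel block 110 (x) by 44 mm (y) on a flange 150 x 50 x 8 mm. Two studs 18 mm across, 18 high, tips tapering to 8 mm, stand on it 32 mm either side along x, with small sprung brass balls in their flanks; 2 mm play in the sockets. The finished support is like it with a riser on, 70 mm high.
- low_mid (a point): Centre of the low riser: a loose aluminium block with the same 110 x 44 mm plan as the right one but only 24 mm high. To be left where it lies.
- short_mid (a point): Centre of the short riser: a loose aluminium block 40 mm high and 44 mm wide like the right one but only 76 mm long. To be left where it lies.
Things that resemble listed ones, but are neither listed nor needed, are in the scene too. Leave any pink look-alike of the part that bears riser_mid alone.

How it is judged:
By the outcome, as a careful person would: the job done as asked, in the order asked, and still so for the second after the job is handed in, with the robot touching nothing.
It also fails if it takes over 42 s, if anything falls off the work surface, if the arm or the gripper's body presses on something with over 40 N, if the wrist force passes 120 N, or if a joint passes its speed limit or range.

ROBOT

A 6-joint arm with a two-finger parallel gripper is mounted at the origin on the work surface. World frame = base frame: x ahead of the robot, y to its left, z up, the work surface at z = 0. Lengths are in m, angles in rad, forces in N, time in s.
With the tool pointing down it reaches from about 0.325 to 0.775 m from the base axis. Payload 5.5 kg.
Tool frame: the origin (TCP) lies at the very end of the fingers, on their centre line; the grasp point (between the pads) lies arm.grip_point_offset behind it (arm.grip_point_offset is the distance from the TCP to the grasp point, in m); z points along the fingers, y is the line along which they close (so a half turn about z gives the same grasp; the last joint's range is limited). The gripper opens to 85 mm and grips with 20 to 120 N. Pads are 22 mm wide; open, the fingers measure 114 mm over their backs; the gripper's body (76 mm by 85 mm) begins 54 mm behind the grasp point. The pads swing forward as they close: fully open they stand 13 mm farther back than shut.
Start: joints at [-1.273, 0.091, 1.231, -0, 1.82, -0.057], TCP at [0.208, -0.563, 0.231] pointing down, gripper open.
Joint ranges: [-2.87, 2.87], [-0.86, 2.18], [0.17, 2.46], [-1.51, 4.65], [0.06, 2.69], [-2.65, 2.65]. Speed limits (rad/s): [2.57, 2.57, 3.01, 3.14, 3.14, 3.14].

INTERFACE

Orientations are given as a unit quaternion [x, y, z, w].
In Python, from plant import arm, viewer, close_job gives the robot as it stands.
- The arm moves only by the tool play_rows, never from a script. Its argument "deltas" is a list of rows, each a list of 6 numbers: the shift along the tool's x, y, z in units of 60 cm (1.0 is 60 cm), then the turn, a rotation vector about the tool's x, y, z in units of 90 degrees (1.0 is 90 degrees). A call has 1 to 12 rows; each row is the pose to reach, as a shift and turn from the pose commanded when the call began, along the tool's axes at that moment; what a row does not reach only later rows make up. A row lasts 1/8 s, in which the tool goes at most 62.5 mm and 10.7 degrees, less where a joint would pass 70% of its speed; a pose out of reach is approached as far as the arm can. A call with a number of a shift or a turn outside -1 to 1 is refused whole. A call with a gripper value outside its range is refused whole. "claw" is the gripper command: -1 is shut, 1 is fully open, values between are in proportion, set as the call begins (left out, the last holds). The fingers move at their own pace and stop on an object; "grip_force" is the grip in N (left out, the last holds). Time passes only in rows, so rows that repeat a pose let the fingers close. It gives the time, the measured TCP pose, the force, the opening and the grip force at its end, in the units of the state.
- arm.get_state(): the state, without advancing time (a new reading comes with each control period).
- viewer.camera(name): name is "side" or "top" or "wrist"; returns (picture, depth): 400x640x3 uint8, red, green, blue; 400x640 float32, m along the optical axis (not along the pixel's ray), 0 where there is no reading.
- viewer.camera_params(name): a dict with "intrinsics" (3x3 intrinsics, pixels), "R" (3x3) and "t" (3): a world point X has camera coordinates R X + t. Camera axes: x right, y down, z forward; pixel columns grow to the right and rows downward; lengths in m; the calibration is good to about 2 mm. A picture is of the moment at which its call begins: read the wrist's pose just before it. camera_params takes no time and is no camera call; for the wrist camera it gives the pose at the moment of the call.
- close_job(): hands the job in; it is judged then, once.
The state is a dict: "t": time; "joint_positions": joint angles; "qvel": joint speeds; "effort": joint torques, N m; "tcp_pos": TCP position; "ee_rot": TCP orientation; "contact_force": force on the tool from outside, world axes, zero at the start; "moment": the same for the moment, N m; "opening": opening from 0.0 (shut) to 1.0 (fully open); "finger_force": force on a finger pad.
Only numpy, scipy, OpenCV 4.12 (cv2) and the standard library are available. Lean on these libraries where they do the work, as an engineer would, in place of code of your own. Each camera call takes 0.05 s, during which the arm holds its last target. There are 200 camera calls.

## Working session

There is one attempt and no reset: what is moved stays moved. The work goes in short steps, Python scripts to look and compute and a tool call to move; the robot and the scene stay as the last step left them, time stands still between calls to the robot, and variables do not carry over. Pictures are saved under pics/ and viewed, at most 10 in all, crops included, and the job is handed in when it is done.

Besides the shell and the picture viewer there is one more tool, called as name([rows], argument=value, ...), one row to a line, values as JSON. play_rows: Moves the arm, as the interface text tells. Its arguments: {"type":"object","properties":{"deltas":{"type":"array","items":{"type":"array","items":{"type":"number"}}},"claw":{"type":"number"},"grip_force":{"type":"number"}},"required":["deltas"]}

```bash
mkdir -p pics; ls
python3 - <<'E'
from plant import arm, viewer
import cv2,numpy as np
s=arm.get_state();print({k:np.round(v,4) if not isinstance(v,dict) else v for k,v in s.items()},arm.grip_point_offset)
for n in("top","side"):
    p,d=viewer.camera(n);cv2.imwrite(f"pics/{n}0.png",p[:,:,::-1]);np.save(f"pics/{n}0.npy",d)
    c=viewer.camera_params(n);print(n,c)
E
```

```text
pics
{'t': np.float64(0.0), 'joint_positions': array([-1.2727,  0.0919,  1.2319,  0.    ,  1.8198, -0.0567]), 'qvel': array([ 0.0018,  0.0009, -0.0009,  0.0018,  0.001 ,  0.0015]), 'effort': array([ 1.30000e-03, -4.58728e+01, -4.18025e+01,  2.00000e-04,
        1.15000e-02,  0.00000e+00]), 'tcp_pos': array([ 0.2084, -0.5623,  0.2301]), 'ee_rot': array([ 9.843e-01,  1.765e-01, -1.000e-04, -1.000e-03]), 'contact_force': array([ 0.2526,  0.0238, -0.1917]), 'moment': array([-0.0346, -0.0191,  0.0196]), 'finger_force': np.float64(0.0), 'opening': np.float64(1.0049)} 0.0187
top {'intrinsics': array([[421.70326743,   0.        , 313.43593096],
       [  0.        , 421.70326743, 191.77400372],
       [  0.        ,   0.        ,   1.        ]]), 'R': array([[-0.02489825, -0.99967708, -0.00508068],
       [-0.99559882,  0.02525536, -0.09025052],
       [ 0.09034969,  0.00281124, -0.99590614]]), 't': array([0.09808572, 0.50857967, 1.00851326])}
side {'intrinsics': array([[384.46670128,   0.        , 324.12950898],
       [  0.        , 384.46670128, 199.88490776],
       [  0.        ,   0.        ,   1.        ]]), 'R': array([[-0.69300219, -0.72074113, -0.01673874],
       [-0.49880837,  0.49611585, -0.71067522],
       [ 0.52051722, -0.48415006, -0.70332108]]), 't': array([0.41709373, 0.26660884, 0.81171619])}
```

View pics/top0.png

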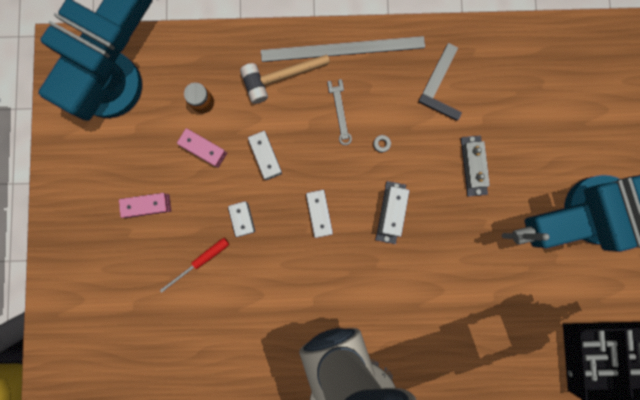

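View pics/side0.png

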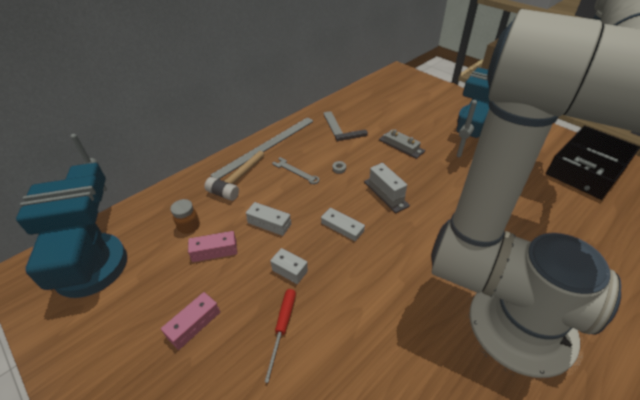

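The top view shows the tall long riser at about (264,155), the low one at (319,214), the short one at (241,219), and pink look-alikes at (201,147) and (144,205). The finished support is at (394,212) and the bare foot with studs at (476,166). The side view agrees: the low block is at (343,223) and the tall one at (268,219).

```bash
cat > h.py <<'E'
import numpy as np,cv2
from plant import arm,viewer
from scipy.spatial.transform import Rotation as Ro
def cloud(d,c):
    K,R,t=c["intrinsics"],c["R"],c["t"]
    v,u=np.mgrid[:d.shape[0],:d.shape[1]]
    P=np.stack([(u-K[0,2])/K[0,0]*d,(v-K[1,2])/K[1,1]*d,d],-1)
    return (P-t)@R
def rect(pts):
    (c,(w,h),a)=cv2.minAreaRect(pts.astype(np.float32)*1000)
    if w<h:w,h,a=h,w,a+90
    return np.array(c)/1000,w,h,(a+90)%180-90
E
python3 - <<'E'
from h import *
c=viewer.camera_params("top");d=np.load("pics/top0.npy");P=cloud(d,c)
for n,(u,v),r,zr in [("tall",(264,155),35,(.03,.05)),("low",(319,214),32,(.015,.035)),("short",(241,219),25,(.03,.05)),("fin",(394,212),38,(.06,.08)),("foot",(476,166),38,(.022,.06)),("flange",(476,166),38,(.004,.06)),("studs",(476,166),38,(.04,.06))]:
    Q=P[v-r:v+r,u-r:u+r].reshape(-1,3);m=(Q[:,2]>zr[0])&(Q[:,2]<zr[1])
    if m.sum()>5: print(n,m.sum(),rect(Q[m][:,:2]),np.median(Q[m][:,2]),P[v,u])
w=viewer.camera_params("wrist");print(w,Ro.from_quat(arm.get_state()["ee_rot"]).as_matrix())
E
```

```text
tall 819 (array([0.6045824 , 0.20263718]), 110.57106018066406, 44.08699035644531, 20.860631942749023) 0.04125632719721524 [0.60106618 0.20234207 0.04517464]
low 815 (array([0.45895343, 0.07279131]), 109.91442108154297, 43.704994201660156, 9.799737930297852) 0.025147109532063436 [0.45600456 0.07313596 0.02894182]
short 596 (array([0.442121  , 0.27854883]), 82.92304992675781, 81.6468505859375, 13.828896522521973) 0.04127196915578864 [0.41766463 0.08237451 1.05078246]
fin 924 (array([ 0.45797137, -0.10443123]), 109.6463851928711, 44.85599136352539, -12.484123229980469) 0.07088269916200675 [ 0.45475639 -0.10088162  0.06941303]
foot 860 (array([ 0.56921143, -0.31623477]), 110.89827728271484, 45.67317199707031, 3.790009021759033) 0.03110984787974603 [ 0.56307521 -0.31206     0.0317387 ]
flange 1577 (array([ 0.56980151, -0.32207022]), 192.35992431640625, 188.34002685546875, -3.0104904174804688) 0.027752800555031272 [ 0.56307521 -0.31206     0.0317387 ]
studs 96 (array([ 0.56868005, -0.31555273]), 83.47925567626953, 16.972978591918945, 2.1064412593841553) 0.04467031713702911 [ 0.56307521 -0.31206     0.0317387 ]
{'intrinsics': array([[279.82218945,   0.        , 318.97130056],
       [  0.        , 279.82218945, 196.89777408],
       [  0.        ,   0.        ,   1.        ]]), 'R': array([[ 0.34809898, -0.93745718, -0.00106152],
       [-0.8959509 , -0.33301954,  0.29388769],
       [-0.27586063, -0.10135094, -0.95583937]]), 't': array([-0.59998743, -0.03892579,  0.38006889])} [[ 9.37730060e-01  3.47364454e-01 -5.20832487e-04]
 [ 3.47364823e-01 -9.37728429e-01  1.75289669e-03]
 [ 1.20494572e-04 -1.82466281e-03 -9.99998328e-01]]
```

play_rows([
  [0.04,-0.036,0,0,0,0],
  [0.11,-0.1,0,0,0,0],
  [0.18,-0.164,0,0,0,0],
  [0.25,-0.228,0,0,0,0],
  [0.32,-0.291,0,0,0,0],
  [0.39,-0.355,0,0,0,0],
  [0.46,-0.419,0,0,0,0],
  [0.53,-0.482,0,0,0,0],
  [0.6,-0.546,0,0,0,0],
  [0.67,-0.61,0,0,0,0],
  [0.74,-0.673,0,0,0,0],
  [0.8,-0.728,0.02,0,0,0],
], claw=1, grip_force=100)

```text
t: 1.6
tcp_pos: [0.5077, 0.0158, 0.2198]
ee_rot: [0.984, 0.177, 0.001, 0.0]
contact_force: [0.7, -0.1, 0.3]
opening: 1.004
finger_force: 0.0
```

play_rows([
  [0.07,-0.064,0.03,0,0,0],
  [0.14,-0.127,0.06,0,0,0],
  [0.2,-0.182,0.09,0,0,0],
  [0.25,-0.227,0.11,0,0,0],
  [0.262,-0.238,0.113,0,0,0],
  [0.262,-0.238,0.113,0,0,0],
  [0.262,-0.238,0.113,0,0,0],
])

```text
t: 2.48
tcp_pos: [0.6047, 0.2011, 0.1524]
ee_rot: [0.984, 0.176, 0.001, 0.0]
contact_force: [0.2, 0.2, -0.1]
opening: 0.995
finger_force: 0.0
```

```bash
cat >> h.py <<'E'
def look(name,zr,cen,rad,pic=None):
    c=viewer.camera_params(name);p,d=viewer.camera(name)
    if pic: cv2.imwrite(f"pics/{pic}.png",p[:,:,::-1])
    Q=cloud(d,c)[d>0]
    m=(Q[:,2]>zr[0])&(Q[:,2]<zr[1])&(np.hypot(*(Q[:,:2]-cen).T)<rad)
    return Q[m]
def err(target,yaw):
    s=arm.get_state();M=Ro.from_quat(s["ee_rot"]).as_matrix()
    print("t",round(s["t"],2),"tcp",np.round(s["tcp_pos"],4),"yaw",round(np.degrees(np.arctan2(M[1,0],M[0,0])),2),"tilt",np.round(M[:2,2],4))
    e=M.T@(np.array(target)-s["tcp_pos"]);dy=-(yaw-np.degrees(np.arctan2(M[1,0],M[0,0])))
    print("shift units",np.round(e/.6,4),"turn z units",round(dy/90,4))
E
python3 - <<'E'
from h import *
Q=look("wrist",(.034,.05),(.6046,.2026),.09,"w1")
r=rect(Q[:,:2]);print(len(Q),r,np.median(Q[:,2]))
err([.6046,.2026,.007],20.86)
E
```

```text
5125 (array([0.60552875, 0.20139523]), 109.63212585449219, 44.011592864990234, 20.851375579833984) 0.04112551944492229
t 2.52 tcp [0.6047 0.201  0.1526] yaw 20.25 tilt [0.0014 0.    ]
shift units [ 0.0004 -0.0027  0.2426] turn z units -0.0068
```

play_rows([
  [0.0015,0,0.05,0,0,-0.007],
  [0.0015,0,0.11,0,0,-0.007],
  [0.0015,0,0.17,0,0,-0.007],
  [0.0015,0,0.215,0,0,-0.007],
  [0.0015,0,0.235,0,0,-0.007],
  [0.0015,0,0.242,0,0,-0.007],
  [0.0015,0,0.242,0,0,-0.007],
  [0.0015,0,0.242,0,0,-0.007],
])

```text
t: 3.52
tcp_pos: [0.6063, 0.2027, 0.0079]
ee_rot: [0.983, 0.182, 0.001, -0.0]
contact_force: [0.6, 0.3, -0.3]
opening: 0.995
finger_force: 0.0
```

play_rows([
  [0,0,0,0,0,0],
  [0,0,0,0,0,0],
  [0,0,0,0,0,0],
  [0,0,0,0,0,0],
  [0,0,0,0,0,0],
  [0,0,0,0,0,0],
  [0,0,0,0,0,0],
  [0,0,0,0,0,0],
], claw=-1, grip_force=100)

```text
t: 4.53
tcp_pos: [0.6059, 0.2027, 0.007]
ee_rot: [0.983, 0.182, 0.001, -0.0]
contact_force: [-1.0, 0.4, 5.8]
opening: 0.5
finger_force: 102.5
```

play_rows([
  [0,0,-0.02,0,0,0],
  [0,0,-0.06,0,0,0],
  [0,0,-0.12,0,0,0],
  [0,0,-0.18,0,0,0],
  [0,0,-0.21,0,0,0],
  [0,0,-0.22,0,0,0],
  [0,0,-0.22,0,0,0],
  [0,0,-0.22,0,0,0],
])

```text
t: 5.52
tcp_pos: [0.6047, 0.2023, 0.1361]
ee_rot: [0.983, 0.182, -0.002, 0.0]
contact_force: [-0.8, -0.4, -3.6]
opening: 0.497
finger_force: 101.9
```

Run:
```python
from h import *
err([.5692,-.3162,.14],3.79)
print(arm.get_state()["finger_force"],arm.get_state()["opening"])
```

```text
t 5.53 tcp [0.6047 0.2023 0.1361] yaw 20.96 tilt [-0.0033 -0.0009]
shift units [-0.3644  0.7859 -0.0056] turn z units 0.1908
101.85107633471489 0.4973256521715547
```

play_rows([
  [-0.03,0.044,-0.01,0,0,0.01],
  [-0.08,0.117,-0.03,0,0,0.03],
  [-0.13,0.19,-0.04,0,0,0.05],
  [-0.185,0.27,-0.04,0,0,0.07],
  [-0.24,0.35,-0.04,0,0,0.09],
  [-0.295,0.43,-0.04,0,0,0.11],
  [-0.35,0.51,-0.04,0,0,0.13],
  [-0.405,0.59,-0.04,0,0,0.15],
  [-0.455,0.664,-0.04,0,0,0.17],
  [-0.49,0.715,-0.04,0,0,0.185],
  [-0.508,0.741,-0.04,0,0,0.19],
  [-0.508,0.741,-0.04,0,0,0.19],
])

```text
t: 7.02
tcp_pos: [0.4793, -0.3221, 0.1612]
ee_rot: [0.999, 0.033, -0.001, -0.001]
contact_force: [-0.0, 0.3, -2.4]
opening: 0.499
finger_force: 102.2
```

play_rows([
  [0,0,0,0,0,0],
  [0,0,0,0,0,0],
  [0,0,0,0,0,0],
])

```text
t: 7.4
tcp_pos: [0.4803, -0.3208, 0.1624]
ee_rot: [0.999, 0.034, 0.0, 0.0]
contact_force: [0.2, 0.5, -3.4]
opening: 0.503
finger_force: 102.2
```

Run:
```python
from h import *
s=arm.get_state();c=viewer.camera_params("wrist");p,d=viewer.camera("wrist");cv2.imwrite("pics/w2.png",p[:,:,::-1])
Q=cloud(d,c)[d>0]
F=Q[np.hypot(*(Q[:,:2]-[.5692,-.3162]).T)<.1]
for zr in((.026,.06),(.040,.06)):
    m=(F[:,2]>zr[0])&(F[:,2]<zr[1]);print(m.sum(),rect(F[m][:,:2]),np.median(F[m][:,2]))
# riser in hand, in tool frame
M=Ro.from_quat(s["ee_rot"]).as_matrix();T=(Q-s["tcp_pos"])@M
m=(T[:,2]>-.06)&(T[:,2]<.02)&(abs(T[:,0])<.08)&(abs(T[:,1])<.05)
H=np.histogram(T[m][:,2],bins=40);print(np.c_[H[1][:-1].round(3),H[0]][H[0]>60])
a=T[m];a=a[(a[:,2]>-.037)&(a[:,2]<-.028)];print("riser top tool",len(a),a.min(0),a.max(0))
err([.5692,-.3162,.1],3.79)
```

```text
5860 (array([ 0.57099597, -0.31851944]), 107.27149963378906, 44.051273345947266, 2.8320162296295166) 0.031280868054736025
771 (array([ 0.56968701, -0.31845474]), 86.28296661376953, 17.18372917175293, 3.6182641983032227) 0.04458233347411504
[[-6.0000e-02  1.5820e+03]
 [-5.8000e-02  1.3500e+03]
 [-5.7000e-02  8.6300e+02]
 [-5.5000e-02  4.5600e+02]
 [-5.3000e-02  4.0000e+02]
 [-5.2000e-02  3.4200e+02]
 [-5.0000e-02  3.5100e+02]
 [-4.8000e-02  2.4900e+02]
 [-4.7000e-02  1.7000e+02]
 [-4.5000e-02  1.1100e+02]
 [-4.4000e-02  8.9000e+01]
 [-4.2000e-02  3.8900e+02]
 [-4.0000e-02  2.4100e+02]
 [-3.9000e-02  1.2600e+02]
 [-3.7000e-02  6.0600e+02]
 [-3.5000e-02  1.3403e+04]
 [-3.4000e-02  2.8750e+03]
 [-3.2000e-02  1.6300e+02]
 [-3.0000e-02  1.8200e+02]
 [-2.9000e-02  1.4800e+02]
 [-2.7000e-02  1.4900e+02]
 [-2.5000e-02  1.2900e+02]
 [-2.4000e-02  1.3200e+02]
 [-2.2000e-02  1.0600e+02]
 [-2.0000e-02  1.2200e+02]
 [-1.9000e-02  1.2700e+02]
 [-1.5000e-02  1.1800e+02]
 [-1.4000e-02  1.0400e+02]
 [-1.2000e-02  9.0000e+01]
 [-1.1000e-02  6.8000e+01]]
riser top tool 17290 [-0.02910713 -0.03483749 -0.03697777] [ 0.05456158  0.03504169 -0.02800208]
t 7.45 tcp [ 0.4802 -0.321   0.1624] yaw 3.93 tilt [ 0.0002 -0.    ]
shift units [0.1485 0.0022 0.1041] turn z units 0.0015
```

View pics/w2.png

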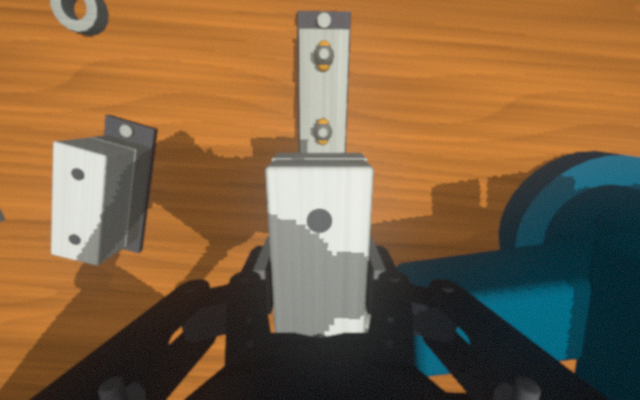

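The wrist view shows the riser square in the fingers (its top at columns 268–372). The bare foot is straight ahead, with studs at (323,56) and (322,131). The finished support is to the left and the vise to the right. I'll compare riser and foot in this same camera to cancel the calibration bias.

Run:
```python
from h import *
s=arm.get_state();c=viewer.camera_params("wrist");p,d=viewer.camera("wrist")
Q=cloud(d,c);M=Ro.from_quat(s["ee_rot"]).as_matrix();T=(Q-s["tcp_pos"])@M
m=(abs(T[...,2]+.0345)<.002)&(abs(T[...,1])<.03)&(T[...,0]>.012)&(T[...,0]<.07)&(d>0)
a=T[m];print("riser",len(a),a.min(0),a.max(0),rect(a[:,:2]))
F=(np.hypot(Q[...,0]-.5692,Q[...,1]+.3162)<.1)&(d>0)
f=T[F&(Q[...,2]>.026)&(Q[...,2]<.036)];print("foot",rect(f[:,:2]),f.min(0),f.max(0))
st=T[F&(Q[...,2]>.043)&(Q[...,2]<.06)]
for g in (st[st[:,0]<.09],st[st[:,0]>.09]): print("stud",len(g),rect(g[:,:2])[0],(g.min(0)+g.max(0))/2)
```

```text
riser 9712 [ 0.01200574 -0.02163548 -0.03635512] [ 0.05443125  0.02214599 -0.03250984] (array([0.03322112, 0.00025873]), 43.78728103637695, 42.412742614746094, -89.96291528269649)
foot (array([0.09082206, 0.00352633]), 107.50035858154297, 44.171363830566406, 0.5247776508331299) [ 0.03725886 -0.01903545  0.12880051] [0.14448165 0.02605353 0.13436604]
stud 225 [0.05777332 0.00290532] [0.05734096 0.00286803 0.11540975]
stud 290 [0.12124805 0.00362482] [0.12074996 0.00352991 0.11544849]
```

play_rows([
  [0.05,0.002,0,0,0,0.003],
  [0.11,0.0045,0,0,0,0.006],
  [0.15,0.0045,0.03,0,0,0.006],
  [0.15,0.0045,0.08,0,0,0.006],
  [0.15,0.0045,0.12,0,0,0.006],
  [0.15,0.0045,0.14,0,0,0.006],
  [0.15,0.0045,0.145,0,0,0.006],
  [0.15,0.0045,0.145,0,0,0.006],
  [0.15,0.0045,0.145,0,0,0.006],
])

```text
t: 8.62
tcp_pos: [0.5704, -0.3187, 0.0769]
ee_rot: [1.0, 0.029, 0.001, 0.001]
contact_force: [0.5, 0.1, -3.0]
opening: 0.501
finger_force: 102.3
```

Run:
```python
from h import *
s=arm.get_state();c=viewer.camera_params("wrist");p,d=viewer.camera("wrist");cv2.imwrite("pics/w3.png",p[:,:,::-1])
Q=cloud(d,c);M=Ro.from_quat(s["ee_rot"]).as_matrix();T=(Q-s["tcp_pos"])@M
m=(abs(T[...,2]+.0345)<.002)&(abs(T[...,1])<.03)&(T[...,0]>.012)&(T[...,0]<.07)&(d>0)
print("riser",T[m].min(0),T[m].max(0))
f=T[(Q[...,2]>.005)&(Q[...,2]<.012)&(d>0)&(abs(T[...,1])<.04)&(T[...,0]>.05)&(T[...,0]<.1)];print("flange end",len(f),f.min(0),f.max(0))
# top view of riser on hand
Qt=look("top",(.095,.115),s["tcp_pos"][:2],.08,"t3");print(len(Qt));
if len(Qt)>50: print(rect(Qt[:,:2]))
err([.5697,-.3175,.04],3.4)
```

```text
riser [ 0.01200019 -0.02583221 -0.03645545] [ 0.05448693  0.02213972 -0.03250229]
flange end 1715 [ 0.05048012 -0.02544454  0.06502301] [0.07362033 0.02465575 0.07009575]
616
(array([ 0.56910632, -0.31359583]), 110.21931457519531, 50.73318862915039, 3.6550002098083496)
t 8.72 tcp [ 0.5702 -0.3186  0.0765] yaw 3.31 tilt [ 0.0016 -0.0009]
shift units [-0.0008 -0.002   0.0608] turn z units -0.001
```

play_rows([
  [-0.001,-0.001,0.01,0,0,0],
  [-0.001,-0.001,0.02,0,0,0],
  [-0.001,-0.001,0.03,0,0,0],
  [-0.001,-0.001,0.037,0,0,0],
  [-0.001,-0.001,0.042,0,0,0],
  [-0.001,-0.001,0.042,0,0,0],
  [-0.001,-0.001,0.042,0,0,0],
])

```text
t: 9.6
tcp_pos: [0.5693, -0.3178, 0.0503]
ee_rot: [1.0, 0.029, 0.0, 0.0]
contact_force: [-1.0, 0.5, -3.0]
opening: 0.499
finger_force: 102.3
```

No contact force yet, so I'll continue in small steps.

play_rows([
  [0,0,0.003,0,0,0],
  [0,0,0.006,0,0,0],
  [0,0,0.009,0,0,0],
  [0,0,0.011,0,0,0],
  [0,0,0.011,0,0,0],
])

```text
t: 10.22
tcp_pos: [0.5699, -0.3179, 0.0447]
ee_rot: [1.0, 0.029, 0.001, 0.0]
contact_force: [1.5, 0.9, 3.4]
opening: 0.501
finger_force: 102.7
```

play_rows([
  [0,0,0.002,0,0,0],
  [0,0,0.004,0,0,0],
  [0,0,0.004,0,0,0],
])

```text
t: 10.6
tcp_pos: [0.5696, -0.3183, 0.0421]
ee_rot: [1.0, 0.029, 0.001, 0.001]
contact_force: [1.0, -0.3, 2.4]
opening: 0.498
finger_force: 103.3
```

play_rows([
  [0,0,0.002,0,0,0],
  [0,0,0.004,0,0,0],
  [0,0,0.006,0,0,0],
  [0,0,0.006,0,0,0],
])

```text
t: 11.1
tcp_pos: [0.5691, -0.3175, 0.037]
ee_rot: [1.0, 0.029, -0.0, -0.0]
contact_force: [2.6, 0.5, 0.3]
opening: 0.5
finger_force: 102.7
```

play_rows([
  [0,0,0.001,0,0,0],
  [0,0,0.002,0,0,0],
  [0,0,0.003,0,0,0],
  [0,0,0.003,0,0,0],
])

```text
t: 11.6
tcp_pos: [0.5691, -0.3176, 0.037]
ee_rot: [1.0, 0.029, 0.0, -0.0]
contact_force: [-3.0, 1.7, 7.0]
opening: 0.502
finger_force: 103.4
```

play_rows([
  [0,0,0.001,0,0,0],
  [0,0,0.003,0,0,0],
  [0,0,0.005,0,0,0],
  [0,0,0.005,0,0,0],
])

```text
t: 12.1
tcp_pos: [0.5691, -0.3176, 0.0369]
ee_rot: [1.0, 0.029, 0.0, 0.0]
contact_force: [-8.5, 5.6, 20.3]
opening: 0.501
finger_force: 104.9
```

Run:
```python
from h import *
s=arm.get_state();c=viewer.camera_params("wrist");p,d=viewer.camera("wrist");cv2.imwrite("pics/w4.png",p[:,:,::-1])
Q=cloud(d,c);M=Ro.from_quat(s["ee_rot"]).as_matrix();T=(Q-s["tcp_pos"])@M
m=(abs(Q[...,2]-.07)<.012)&(abs(T[...,1])<.019)&(T[...,0]>.014)&(T[...,0]<.052)&(d>0)
a=Q[m];k=np.linalg.lstsq(np.c_[a[:,:2]-a[:,:2].mean(0),np.ones(len(a))],a[:,2],rcond=None)[0];print("plane",k,s["contact_force"])
```

```text
plane [ 0.00030335 -0.00072718  0.07122165] [-8.46818961  5.55896265 20.25160285]
```

The riser's top is at 70 mm and level, so it is home. I'll relieve the push, release and back off.

play_rows([
  [0,0,-0.004,0,0,0],
  [0,0,-0.007,0,0,0],
  [0,0,-0.007,0,0,0],
])

```text
t: 12.52
tcp_pos: [0.5691, -0.3176, 0.037]
ee_rot: [1.0, 0.029, -0.0, -0.0]
contact_force: [-1.8, 1.9, 5.0]
opening: 0.497
finger_force: 103.2
```

play_rows([
  [0,0,0,0,0,0],
  [0,0,0,0,0,0],
  [0,0,0,0,0,0],
  [0,0,0,0,0,0],
  [0,0,0,0,0,0],
  [0,0,0,0,0,0],
  [0,0,0,0,0,0],
  [0,0,0,0,0,0],
], claw=1)

```text
t: 13.52
tcp_pos: [0.5692, -0.3177, 0.0369]
ee_rot: [1.0, 0.029, 0.0, -0.0]
contact_force: [-0.1, 0.1, 0.0]
opening: 1.002
finger_force: 0.0
```

play_rows([
  [0,0,-0.02,0,0,0],
  [0,0,-0.06,0,0,0],
  [0,0,-0.12,0,0,0],
  [-0.05,0,-0.18,0,0,0],
  [-0.1,0,-0.2,0,0,0],
  [-0.13,0,-0.2,0,0,0],
  [-0.13,0,-0.2,0,0,0],
  [-0.13,0,-0.2,0,0,0],
])

```text
t: 14.52
tcp_pos: [0.4918, -0.3222, 0.1572]
ee_rot: [1.0, 0.029, 0.0, 0.0]
contact_force: [-0.6, -1.1, 0.2]
opening: 1.002
finger_force: 0.0
```

Run:
```python
from h import *
s=arm.get_state();print(s["t"],s["opening"])
Q=look("wrist",(.055,.085),(.5695,-.317),.075,"w5")
Q=Q[abs(Q[:,2]-np.median(Q[:,2]))<.004]
k=np.linalg.lstsq(np.c_[Q[:,:2]-Q[:,:2].mean(0),np.ones(len(Q))],Q[:,2],rcond=None)[0];print(rect(Q[:,:2]),"plane",k)
```

```text
14.525 1.0015376617845442
(array([ 0.56951996, -0.31688501]), 109.0927734375, 44.10175704956055, 3.2733538150787354) plane [ 0.00084883 -0.02680271  0.07167425]
```

View pics/w5.png

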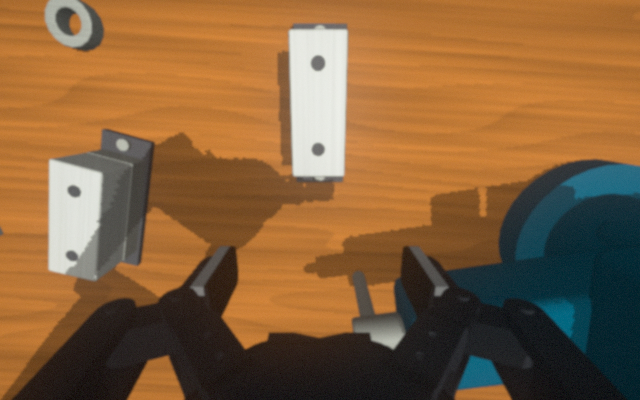

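The riser sits on the foot (columns 290–347, rows 25–180) and the fingers are clear. The plane fit shows a slight slope in y. I'll check it on interior points only, against the bench slope as reference.

Run:
```python
from h import *
ax=np.array([np.cos(np.radians(3.4)),np.sin(np.radians(3.4))]);n=np.array([-ax[1],ax[0]])
for cam in("wrist","top"):
  for cen,zc,l,h,nm in(((.5695,-.317),.07,.045,.014,"riser"),((.5695,-.240),.0,.045,.015,"bench")):
    Q=look(cam,(zc-.012,zc+.012),cen,.08);e=Q[:,:2]-cen;u,v=e@ax,e@n
    m=(abs(u)<l)&(abs(v)<h);z=Q[m,2]
    print(cam,nm,m.sum(),np.linalg.lstsq(np.c_[u[m],v[m],np.ones(m.sum())],z,rcond=None)[0].round(4),z.std())
```

```text
wrist riser 4387 [-0.001  -0.0286  0.0718] 0.0007474255014152803
wrist bench 2752 [ 0.0006 -0.0044  0.001 ] 0.0007621884879426079
top riser 458 [ 0.0061 -0.0198  0.0716] 0.0017218862633093474
top bench 428 [-0.0006 -0.0107  0.001 ] 0.0019366061387257772
```

The riser is rolled about 1.3° after the release: its −y edge stands about 1 mm high. I'll press it flat from above with the fingers shut, slightly toward that side.

```bash
python3 -c "
from h import *
err([.5695,-.323,.085],3.4)"
```

```text
t 14.78 tcp [ 0.4917 -0.3221  0.1565] yaw 3.35 tilt [-0.0005  0.0005]
shift units [0.1294 0.0092 0.1191] turn z units -0.0006
```

play_rows([
  [0.03,0.004,0,0,0,0],
  [0.08,0.009,0,0,0,0],
  [0.12,0.009,0,0,0,0],
  [0.13,0.009,0.02,0,0,0],
  [0.13,0.009,0.06,0,0,0],
  [0.13,0.009,0.1,0,0,0],
  [0.13,0.009,0.118,0,0,0],
  [0.13,0.009,0.118,0,0,0],
  [0.13,0.009,0.118,0,0,0],
], claw=-1, grip_force=40)

```text
t: 15.9
tcp_pos: [0.5698, -0.3235, 0.0874]
ee_rot: [1.0, 0.029, 0.001, 0.001]
contact_force: [-0.4, 0.4, 0.1]
opening: -0.002
finger_force: 0.0
```

play_rows([
  [0,0,0.006,0,0,0],
  [0,0,0.012,0,0,0],
  [0,0,0.017,0,0,0],
  [0,0,0.021,0,0,0],
  [0,0,0.024,0,0,0],
  [0,0,0.024,0,0,0],
])

```text
t: 16.65
tcp_pos: [0.5694, -0.3231, 0.0714]
ee_rot: [1.0, 0.029, -0.0, -0.0]
contact_force: [-0.1, -0.6, 0.2]
opening: -0.002
finger_force: 0.0
```

play_rows([
  [0,0,0.002,0,0,0],
  [0,0,0.004,0,0,0],
  [0,0,0.006,0,0,0],
  [0,0,0.008,0,0,0],
  [0,0,0.008,0,0,0],
])

```text
t: 17.27
tcp_pos: [0.5698, -0.3239, 0.0701]
ee_rot: [1.0, 0.029, 0.001, 0.001]
contact_force: [-3.7, -0.3, 10.8]
opening: 0.002
finger_force: 5.6
```

play_rows([
  [0,0,0.002,0,0,0],
  [0,0,0.004,0,0,0],
  [0,0,0.006,0,0,0],
  [0,0,0.007,0,0,0],
  [0,0,0.007,0,0,0],
])

```text
t: 17.9
tcp_pos: [0.5698, -0.324, 0.07]
ee_rot: [1.0, 0.029, 0.002, 0.002]
contact_force: [-11.1, 4.5, 26.8]
opening: 0.001
finger_force: 13.1
```

play_rows([
  [0,0,-0.008,0,0,0],
  [0,0,-0.015,0,0,0],
  [0,0,-0.04,0,0,0],
  [0,0,-0.1,0,0,0],
  [-0.06,0,-0.15,0,0,0],
  [-0.13,-0.009,-0.158,0,0,0],
  [-0.13,-0.009,-0.158,0,0,0],
  [-0.13,-0.009,-0.158,0,0,0],
])

```text
t: 18.9
tcp_pos: [0.4917, -0.3222, 0.1577]
ee_rot: [1.0, 0.029, 0.0, -0.0]
contact_force: [-0.2, 0.8, 0.2]
opening: 0.004
finger_force: 0.0
```

```bash
cat > chk.py <<'E'
from h import *
ax=np.array([np.cos(np.radians(3.4)),np.sin(np.radians(3.4))]);n=np.array([-ax[1],ax[0]])
for cam in("wrist","top"):
  for cen,zc,l,h,nm in(((.5695,-.317),.07,.045,.014,"riser"),((.5695,-.240),.0,.045,.015,"bench"),((.458,-.1044),.07,.02,.014,"fin")):
    Q=look(cam,(zc-.012,zc+.012),cen,.08);e=Q[:,:2]-cen;u,v=e@ax,e@n
    m=(abs(u)<l)&(abs(v)<h);z=Q[m,2]
    if m.sum()>50: print(cam,nm,m.sum(),np.linalg.lstsq(np.c_[u[m],v[m],np.ones(m.sum())],z,rcond=None)[0].round(4),z.std())
E
python3 chk.py; python3 -c "
from h import *;print(arm.get_state()['t'],arm.get_state()['tcp_pos'])"
```

```text
wrist riser 4322 [-0.0003 -0.0021  0.0712] 0.0007062419488188639
wrist bench 2753 [-0.0003 -0.0015  0.0011] 0.0007419368603962872
wrist fin 1319 [ 0.0007 -0.003   0.071 ] 0.0006312823978254806
top riser 457 [0.0005 0.0008 0.071 ] 0.001723993805273471
top bench 422 [-0.0029  0.0148  0.0009] 0.0019258051644171514
top fin 206 [-0.0073  0.0141  0.0711] 0.0017377061497613722
19.2 [ 0.49175317 -0.32209143  0.15695648]
```

The riser is now flat and at the same height as the finished support (71.2 mm against 71.0 mm, with a 1 mm camera bias). Handing in.

```bash
python3 -c "
from plant import close_job;print(close_job())"
```

```text
the job is handed in; nothing more can be done
None
```

The tall riser is fully home on the bare foot, flat and level with the finished support; releasing it tipped one edge up about 1 mm, so I pressed it flat again from above with the fingers shut, and handed in at about 19 s without touching the low or short riser.

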